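Roll down a laminate wear strip on the bearing bench

TASK

A new laminate wear strip has just been laid in contact adhesive on the bench and must be rolled down. Draw the roller out from under the low shelf by its rubber roll and lay it on the open bench, then take it by its wooden handle and, pressing the roll down firmly (about a kilogram's weight), roll along the whole strip, square to it and down its middle, from the end butted to the aluminium edging to the free end. Lay the roller back down on the bench clear of the strip, and leave the jar, the dish of bearings and the loose wheel where they are.

Things in the scene. Friction and masses are not known exactly. Their poses are not given: they have to be found in the camera images.
- roller: J-roller (hand roller for laminate), 188 mm long, about 0.26 kg, lying level on the bench on its rubber roll and the butt of its handle. Origin: on the bench directly below the middle of the roll; the axle is 20 mm above it. x runs from the roll towards the butt of the handle (ends at x = 168 mm, 30 mm wide, 38 mm high), y along the axle, z up
- head_grip (a point): middle of the roller's head across roll and rod, level with the axle (y = +4.5 mm, 20 mm above the bench when lying): a grip along the axle here is 53 mm wide, from the roll's free end face (y = -22 mm) to the 7 mm steel rod (y = +31 mm), which runs beside the roll back to x = 30 mm and in to the handle's centre line at x = 42 mm
- roll: the hard black rubber roll of the J-roller, 40 mm diameter, 44 mm wide, turning freely on its axle. Origin: its centre; y is the axle (x and z turn with the roll)
- handle_mid (a point): middle of the wooden handle, which is flat-sided: 24 mm wide (roller y), 26 mm high (7 to 33 mm above the bench when lying), reaching from x = 50 to 148 mm of the roller. This point: on the centre line, x = 100 mm behind the axle and level with it, 20 mm above the bench when lying
- strip: white laminate strip fixed flat on the bench, 200 mm long (x), 40 mm wide (y), 3 mm thick, with an aluminium edging bar across its far end. Origin: on the bench under the strip's middle; +x points along the strip towards the edging bar, z up. The bar spans x = 100 to 115 mm, is 70 mm wide and 5 mm high above the bench
- butt_end (a point): middle of the strip's end that is butted to the aluminium edging, on the strip's upper face (3 mm above the bench): rolling starts here
- free_end (a point): middle of the strip's free end, on its upper face: rolling finishes here
- riser: low plywood shelf fixed on the bench, 200 mm deep (x), 340 mm wide (y), top 57 mm above the bench, 45 mm clear beneath, with a 12 mm side wall at each end. Origin: on the bench under its middle. Its open front faces its -x, with the front edge at x = -100 mm; the roller sticks out there, its axle about 45 mm in front of the edge and all of its handle underneath
- jar: glass jar with a steel screw cap, 68 mm diameter, 85 mm high, standing on the shelf; origin under its middle. Leave alone
- dish: tin dish holding steel bearings, 96 mm diameter, 20 mm high, standing on the shelf; origin under its middle. Leave alone
- wheel: urethane skate wheel, 58 mm diameter, 32 mm high, lying on its side on the bench; origin under its middle. Leave alone
Mind the look-alikes: they are no part of the job. Of the things that look like the strip, take the one that is farthest to the robot's left at the start.

How it is judged:
By the outcome, as a careful person would: the job done as asked, in the order asked, and still so for the second after the job is handed in, with the robot touching nothing.
It also fails if it takes over 67 s, if anything falls off the work surface, if the arm or the gripper's body presses on something with over 40 N, if the wrist force passes 120 N, or if a joint passes its speed limit or range.

ROBOT

A 6-joint arm with a two-finger parallel gripper is mounted at the origin on the work surface. World frame = base frame: x ahead of the robot, y to its left, z up, the work surface at z = 0. Lengths are in m, angles in degrees, forces in N, time in s.
With the tool pointing down it reaches from about 0.35 to 0.925 m from the base axis. Payload 6.4 kg.
Tool frame: the origin (TCP) lies on the centre line of the jaws, within the pads' length; the fingertips stand 22 mm ahead of it and the grasp point (between the pads) lies 3 mm ahead of it; z points along the fingers, y is the line along which they close (so a half turn about z gives the same grasp; the last joint's range is limited). The gripper opens to 85 mm and grips with 20 to 120 N. Pads are 22 mm wide; open, the fingers measure 114 mm over their backs; the gripper's body (76 mm by 85 mm) begins 54 mm behind the grasp point. The pads swing forward as they close: fully open they stand 13 mm farther back than shut.
Start: joints at [59.124, 14.043, 89.255, -0, 76.702, -9.975], TCP at [0.232, 0.607, 0.233] pointing down, gripper open.
Joint ranges: [-179.41, 179.41], [-58.25, 129.5], [7.25, 145.43], [-54.29, 234.29], [11.92, 165.04], [-157.13, 157.13]. Speed limits (degrees/s): [147.25, 147.25, 180, 180, 180, 180].

INTERFACE

Orientations are given as [roll, pitch, yaw] about the fixed x, y, z axes, in that order (R = Rz(yaw) Ry(pitch) Rx(roll)).
In Python, from bench import status, cams, robot gives the robot as it stands. The module is installed in compiled form; this text tells all that it offers.
- The arm moves only by the tool carry_out, never from a script. Its arguments are lists of equal length, an entry for each row: "hand": the opening, from 0 (shut) to 1 (fully open); "dp": the shift along the tool's x, y, z normalised to -1 to 1, where 1 is 0.03 m, a list of three; "roll": the turn about the tool's z normalised to -1 to 1, where 1 is 0.08 rad. A call has 1 to 20 rows; each row shifts and turns the commanded pose from where the row before left it, along the tool's axes as they then stand; what a row does not reach is not made up. A row lasts 1/8 s, in which the tool goes at most 62.5 mm and 10.7 degrees, less where a joint would pass 70% of its speed; a pose out of reach is approached as far as the arm can. A call with a number of a shift or a turn outside -1 to 1 is refused whole. A call with a gripper value outside its range is refused whole. The fingers move at their own pace and stop on an object; "newtons" is the grip in N (left out, the last holds). Time passes only in rows, so rows that do not move let the fingers close. It gives the time, the measured TCP pose, the force, the opening and the grip force at its end, in the units of the state.
- status.observe(): the state, without advancing time (a new reading comes with each control period).
- cams.capture(name): name is "side" or "top"; returns a dict with "color" (400x640x3 uint8, blue, green, red), "z_map" (400x640 float32, m along the optical axis (not along the pixel's ray), 0 where there is no reading), "camera_matrix" (3x3 intrinsics, pixels), "k1" (the pictures are not rectified: a ray, as slopes to the right and down, at radius r is drawn at 1 + k1 r^2 times it, then the intrinsics apply), "cam_to_world" (4x4, takes a point from camera to world coordinates). Camera axes: x right, y up, looking along -z (the intrinsics and any distortion apply to the point x, -y, -z); pixel columns grow to the right and rows downward; lengths in m; the calibration is good to about 2 mm. A picture is of the moment at which its call begins.
- robot.finish_job(): hands the job in; it is judged then, once.
The state is a dict: "t": time; "joint_positions": joint angles; "dq": joint speeds; "tau": joint torques, N m; "position": TCP position; "tcp_rot": TCP orientation; "contact_force": force on the tool from outside, world axes, zero at the start; "ft_torque": the same for the moment, N m; "finger_gap": opening from 0.0 (shut) to 1.0 (fully open); "grip_force": force on a finger pad.
Only numpy, scipy, OpenCV 4.12 (cv2) and the standard library are available. Lean on these libraries where they do the work, as an engineer would, in place of code of your own. Each camera call takes 0.05 s, during which the arm holds its last target. There are 200 camera calls.

## Working session

There is one attempt and no reset: what is moved stays moved. The work goes in short steps, Python scripts to look and compute and a tool call to move; the robot and the scene stay as the last step left them, time stands still between calls to the robot, and variables do not carry over. Pictures are saved under pics/ and viewed, at most 10 in all, crops included, and the job is handed in when it is done.

Besides the shell and the picture viewer there is one more tool, called after ">>>" by a JSON object that holds its "name" and its "arguments", one argument or row to a line. carry_out: Moves the arm, as the interface text tells. Scaled input: -1 to 1 covers 0.03 m each way for a shift and 0.08 rad each way for a turn. Its arguments: {"type":"object","properties":{"hand":{"type":"array"},"dp":{"type":"array"},"roll":{"type":"array"},"newtons":{"type":"number"}},"required":["hand","dp","roll"]}

```bash
mkdir -p pics; cat > h.py <<'E'
import numpy as np, cv2
from bench import status, cams, robot
def cap(n,tag):
    c=cams.capture(n); np.savez('pics/'+tag,**c); cv2.imwrite(f'pics/{tag}.png',c['color']); return c
def load(tag): return dict(np.load(f'pics/{tag}.npz'))
def ray(c,u,v):
    K=c['camera_matrix']; a=np.array([(u-K[0,2])/K[0,0],(v-K[1,2])/K[1,1]]); s=a.copy()
    for _ in range(30): s=a/(1+float(c['k1'])*(s@s))
    return np.array([s[0],-s[1],-1.])
def at_z(c,u,v,z):
    T=c['cam_to_world']; d=T[:3,:3]@ray(c,u,v); o=T[:3,3]; return o+d*(z-o[2])/d[2]
def depth(c,u,v):
    T=c['cam_to_world']; p=ray(c,u,v)*c['z_map'][int(v),int(u)]; return T[:3,:3]@p+T[:3,3]
E
python3 - <<'E'
from h import *
a=cap('top','top0'); b=cap('side','side0')
for c in(a,b): print(c['cam_to_world'].round(3).tolist(),c['camera_matrix'].tolist(),c['k1'])
print(status.observe())
E
```

```text
[[0.027, 0.98, -0.195, 0.231], [-0.999, 0.032, 0.025, 0.033], [0.031, 0.194, 0.98, 1.398], [0.0, 0.0, 0.0, 1.0]] [[479.44058094149756, 0.0, 314.723887164278], [0.0, 479.44058094149756, 198.04170814711713], [0.0, 0.0, 1.0]] -0.052589708231792626
[[0.971, 0.133, -0.196, 0.262], [-0.237, 0.542, -0.806, -0.974], [-0.001, 0.83, 0.558, 0.745], [0.0, 0.0, 0.0, 1.0]] [[442.17847759719655, 0.0, 317.62376780225003], [0.0, 442.17847759719655, 197.06646864544015], [0.0, 0.0, 1.0]] 0.04342911556616445
{'t': 0.1, 'joint_positions': array([ 5.91253081e+01,  1.40793071e+01,  8.93184555e+01,  9.66934084e-04,
        7.67002320e+01, -9.97534277e+00]), 'dq': array([ 0.04224145, -0.13391531, -0.08525461, -0.05495621, -0.11575266,
       -0.0208514 ]), 'tau': array([-7.42217526e-04, -4.30668497e+01, -3.27129972e+01, -9.94186280e-05,
        2.79650325e-03,  2.58090961e-05]), 'position': array([0.23160796, 0.60680879, 0.23189459]), 'tcp_rot': array([-1.79903650e+02, -1.79014374e-02,  1.59100413e+02]), 'contact_force': array([ 0.00963125, -0.07914699, -0.43339237]), 'ft_torque': array([-0.0415471 ,  0.02553912,  0.02048538]), 'grip_force': 0.0, 'finger_gap': 0.9994760506932616}
```

View pics/top0.png

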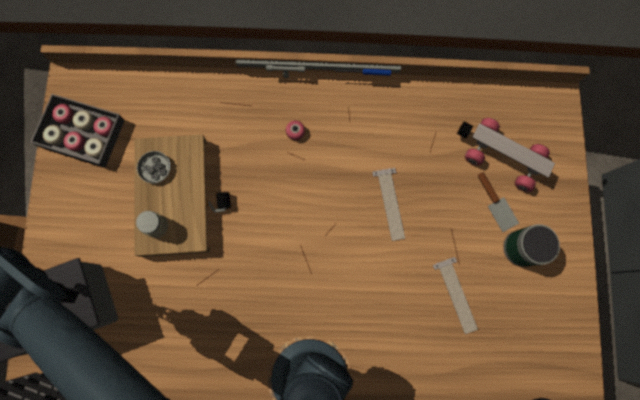

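View pics/side0.png

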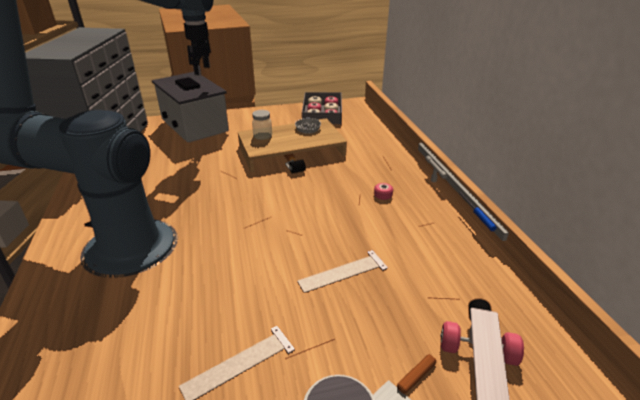

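The top view shows the shelf at (170,195), with the roller head out front at (223,202). The two strips are at (390,205) and (457,295). The left one (greatest y) is at (390,205), with its edging at (385,173). The wheel is at (295,130). Next I'll enlarge crops.

```bash
python3 - <<'E'
from h import *
a=load('top0')['color']
x=cv2.resize(a[160:250,185:255],None,fx=6,fy=6,interpolation=cv2.INTER_CUBIC)
y=cv2.resize(a[160:250,365:415],None,fx=6,fy=6,interpolation=cv2.INTER_CUBIC)
o=np.hstack([x,y]); o=np.clip(o*1.5,0,255).astype('u1')
cv2.imwrite('pics/crop1.png',o)
E
```

```text
(no output)
```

View pics/crop1.png

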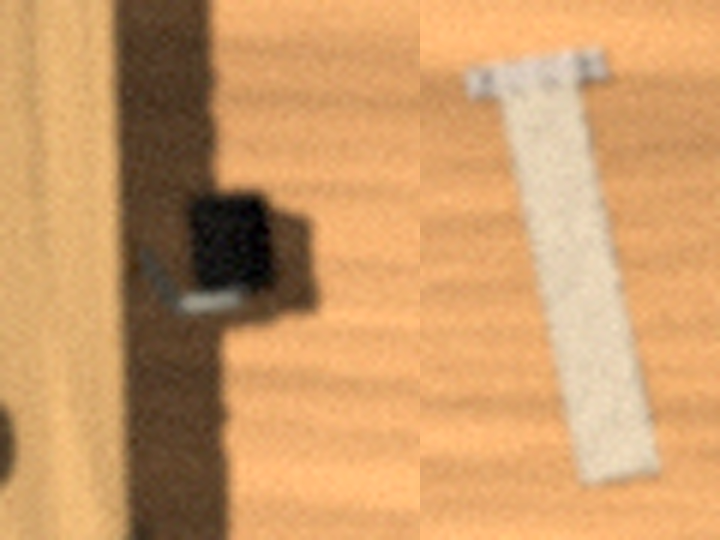

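The crop shows the black roll spanning about x 192–272, y 190–292, with the steel rod at (210,302) on the robot side. The strip's free end corners are (582,486) and (660,472), and its sides meet the bar at about (501,97) and (583,84).

```bash
python3 - <<'E'
from h import *
c=load('top0')
def P(px,py,z,u0=185,x0=0): return at_z(c,u0+(px-x0+.5)/6-.5,160+(py+.5)/6-.5,z)
print('roll top/bottom edge mid',P(229,195,.02),P(236,290,.02),P(229,195,.035),P(236,290,.035))
print('roll left/right',P(197,245,.02),P(267,240,.02))
print('rod',P(182,303,.02),P(240,296,.02),P(147,253,.02))
S=lambda x,y,z:P(x,y,z,365,420)
f=[S(582,486,.003),S(660,472,.003)]; b=[S(501,97,.003),S(583,84,.003)]
bar=[S(465,72,.005),S(605,50,.005),S(470,99,.005),S(608,78,.005)]
print('free',f,'butt',b); print('bar',bar)
F=(f[0]+f[1])/2;B=(b[0]+b[1])/2
print(F,B,np.linalg.norm(F-B),np.linalg.norm(f[0]-f[1]),np.linalg.norm(b[0]-b[1]),np.degrees(np.arctan2(*(B-F)[1::-1])))
# riser front edge corners
for u,v in((203,137),(206,249)): print('riser',at_z(c,u,v,.057),depth(c,u-3,v))
for u,v in((223,201),(392,205),(385,173),(295,130),(155,168),(148,222)): print(u,v,depth(c,u,v))
E
```

```text
roll top/bottom edge mid [0.51439487 0.26807845 0.02      ] [0.46754105 0.26167777 0.02      ] [0.51131225 0.26552292 0.035     ] [0.46496859 0.25919195 0.035     ]
roll left/right [0.48908682 0.28200091 0.02      ] [0.49268266 0.24820587 0.02      ]
rod [0.46030291 0.2873588  0.02      ] [0.46465855 0.25955781 0.02      ] [0.48433445 0.30597472 0.02      ]
free [array([ 0.38915988, -0.2309668 ,  0.003     ]), array([ 0.39715334, -0.26953368,  0.003     ])] butt [array([ 0.58363808, -0.19080217,  0.003     ]), array([ 0.5918378 , -0.23228563,  0.003     ])]
bar [array([ 0.59540527, -0.17231053,  0.005     ]), array([ 0.60937086, -0.24316372,  0.005     ]), array([ 0.58155076, -0.17486957,  0.005     ]), array([ 0.59488164, -0.24458348,  0.005     ])]
[ 0.39315661 -0.25025024  0.003     ] [ 0.58773794 -0.2115439   0.003     ] 0.1983937358439875 0.03938653535545045 0.042286083716264626 11.250483780683993
riser [0.66873253 0.33001615 0.057     ] [0.66879453 0.33899856 0.05590053]
riser [0.34363568 0.29806338 0.057     ] [0.34382036 0.30750714 0.0515577 ]
223 201 [0.48367749 0.26182629 0.04264306]
392 205 [ 0.49505726 -0.23219191  0.0050533 ]
385 173 [ 5.93830787e-01 -2.12400200e-01 -5.11256807e-04]
295 130 [0.70768218 0.06330353 0.03421165]
155 168 [0.56656177 0.45547209 0.07446596]
148 222 [0.40256419 0.43931474 0.14079118]
```

The measurements agree with the given sizes:

| Item | Position | Yaw or direction |
|---|---|---|
| Roll centre | (0.489, 0.264) | roller x at about 98° |
| Strip butt end | (0.588, -0.212) | strip direction 11.25° |
| Strip free end | (0.393, -0.250) | strip direction 11.25° |

I'll turn by +61° about tool z and travel to above the head.

>>> {"name": "carry_out", "arguments": {
  "hand": [1,1,1,1,1,1,1,1,1,1,1,1,1,1,1,1,1,1,1,1],
  "dp": [
    [0,0,0],
    [0,0,0],
    [0,0,0],
    [0,0,0],
    [0,0,0],
    [0,0,0],
    [0,0,0],
    [0,0,0],
    [0,0,0],
    [0,0,0],
    [0,0,0],
    [0,0,0],
    [0,0,0],
    [0,0,0],
    [-0.96,0.52,0],
    [-0.96,0.52,0],
    [-0.96,0.52,0],
    [-0.96,0.52,0],
    [-0.96,0.52,0],
    [-0.96,0.52,0]
  ],
  "roll": [
    [0.95],
    [0.95],
    [0.95],
    [0.95],
    [0.95],
    [0.95],
    [0.95],
    [0.95],
    [0.95],
    [0.95],
    [0.95],
    [0.95],
    [0.95],
    [0.95],
    [0],
    [0],
    [0],
    [0],
    [0],
    [0]
  ]
}}

```text
$.roll[0]: bad value
```

>>> {"name": "carry_out", "arguments": {
  "hand": [1,1,1,1,1,1,1,1,1,1,1,1,1,1,1,1,1,1,1,1],
  "dp": [
    [0,0,0],
    [0,0,0],
    [0,0,0],
    [0,0,0],
    [0,0,0],
    [0,0,0],
    [0,0,0],
    [0,0,0],
    [0,0,0],
    [0,0,0],
    [0,0,0],
    [0,0,0],
    [0,0,0],
    [0,0,0],
    [-0.96,0.52,0],
    [-0.96,0.52,0],
    [-0.96,0.52,0],
    [-0.96,0.52,0],
    [-0.96,0.52,0],
    [-0.96,0.52,0]
  ],
  "roll": [0.95,0.95,0.95,0.95,0.95,0.95,0.95,0.95,0.95,0.95,0.95,0.95,0.95,0.95,0,0,0,0,0,0]
}}

```text
t: 2.6
position: [0.3493, 0.4483, 0.2324]
tcp_rot: [-180.0, 0.0, 98.1]
contact_force: [0.6, -0.7, -0.1]
finger_gap: 0.998
grip_force: 0.0
```

>>> {"name": "carry_out", "arguments": {
  "hand": [1,1,1,1,1,1,1,1,1],
  "dp": [
    [-0.94,0.5,0],
    [-0.94,0.5,0],
    [-0.94,0.5,0],
    [-0.94,0.5,0],
    [-0.94,0.5,0],
    [-0.94,0.5,0.5],
    [-0.94,0.5,0.5],
    [0,0,0.9],
    [0,0,0]
  ],
  "roll": [0,0,0,0,0,0,0,0,0]
}}

```text
t: 3.72
position: [0.4792, 0.268, 0.1732]
tcp_rot: [-179.7, 0.1, 98.1]
contact_force: [0.4, -1.3, 0.9]
finger_gap: 1.001
grip_force: 0.0
```

```bash
python3 - <<'E'
from h import *
c=cap('side','side1'); a=c['color']
print(status.observe()['position'])
cv2.imwrite('pics/s1.png',cv2.resize(a[60:200,220:370],None,fx=4,fy=4,interpolation=cv2.INTER_CUBIC))
E
```

```text
[0.48008796 0.26864525 0.17496983]
```

View pics/s1.png

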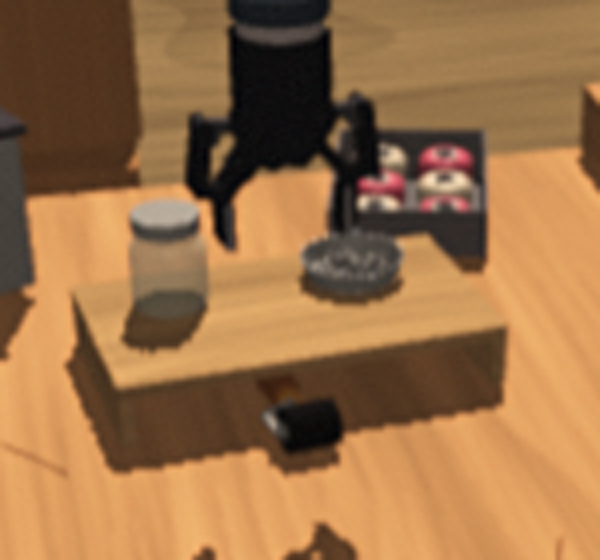

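The side view shows the roll at crop (311,425) with its rod on the left. The gripper is still behind and above it. I'll cross-check the head position with this camera.

```bash
python3 - <<'E'
from h import *
c=load('side1')
for x,y in((311,424),(266,424),(341,416),(305,400),(318,450)):
    print(at_z(c,220+(x+.5)/4-.5,60+(y+.5)/4-.5,.02))
print(depth(c,298,166))
E
```

```text
[0.4964526  0.26838442 0.02      ]
[0.46059203 0.27714922 0.02      ]
[0.5231967  0.27547332 0.02      ]
[0.49963967 0.3091252  0.02      ]
[0.49354698 0.2261635  0.02      ]
[0.4946347  0.24805689 0.03019484]
```

>>> {"name": "carry_out", "arguments": {
  "hand": [1,1,1,1,1,1,1,1],
  "dp": [
    [-0.13,0.22,0.8],
    [0,0,0.8],
    [0,0,0.8],
    [0,0,0.8],
    [0,0,0.8],
    [0,0,0.6],
    [0,0,0.36],
    [0,0,0]
  ],
  "roll": [0,0,0,0,0,0,0,0]
}}

```text
t: 4.78
position: [0.4878, 0.266, 0.0268]
tcp_rot: [-180.0, 0.0, 98.2]
contact_force: [0.7, -0.0, 0.2]
finger_gap: 1.003
grip_force: 0.0
```

>>> {"name": "carry_out", "arguments": {
  "hand": [0.5,0.5,0.5,0.5,0.5,0.5,0.5,0.5],
  "dp": [
    [0,0,0],
    [0,0,0],
    [0,0,0],
    [0,0,0],
    [0,0,0],
    [0,0,0],
    [0,0,0],
    [0,0,0]
  ],
  "roll": [0,0,0,0,0,0,0,0],
  "newtons": 50
}}

```text
t: 5.78
position: [0.4888, 0.2662, 0.0281]
tcp_rot: [179.9, -0.0, 98.1]
contact_force: [-1.3, 0.3, 6.6]
finger_gap: 0.507
grip_force: 27.7
```

```bash
python3 - <<'E'
from h import *
c=cap('side','side2'); a=c['color']; b=cap('top','top2')['color']
x=cv2.resize(a[120:190,260:340],None,fx=5,fy=5,interpolation=cv2.INTER_CUBIC)
y=cv2.resize(b[165:235,185:265],None,fx=5,fy=5,interpolation=cv2.INTER_CUBIC)
cv2.imwrite('pics/s2.png',np.clip(np.hstack([x,y])*1.6,0,255))
print(status.observe())
E
```

```text
{'t': 5.875, 'joint_positions': array([ 1.68988593e+01,  1.77243735e+01,  1.08925664e+02, -4.69028212e-03,
        5.32573539e+01,  8.76719469e+00]), 'dq': array([ 0.07295422, -0.01894394, -0.05269125,  0.01562298, -0.07262917,
        0.05305394]), 'tau': array([ 9.38217086e-02, -3.52278972e+01, -2.33932006e+01,  4.98518895e-02,
       -2.41325973e-01, -2.17624172e-02]), 'position': array([0.4887799 , 0.2661563 , 0.02812989]), 'tcp_rot': array([ 1.79907900e+02, -1.03962929e-02,  9.81344758e+01]), 'contact_force': array([-0.9605884 , -0.99292114,  5.65410562]), 'ft_torque': array([-0.0536603 ,  0.16615822, -0.05486648]), 'grip_force': 27.738221883773804, 'finger_gap': 0.5108544047715905}[ WARN:0@1.057] global loadsave.cpp:1063 imwrite_ Unsupported depth image for selected encoder is fallbacked to CV_8U.
```

View pics/s2.png

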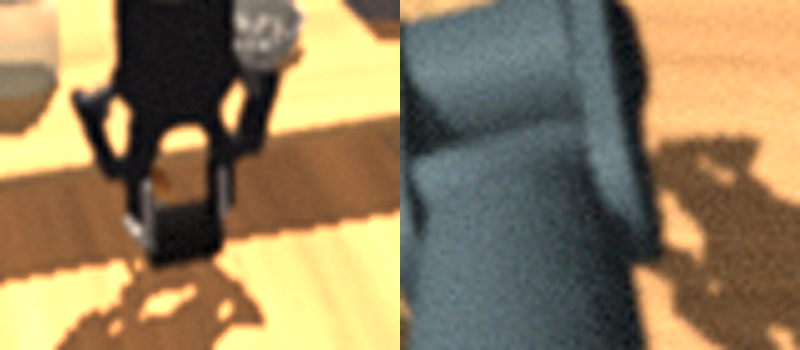

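The left pad has ridden up over the rod: the rod shows outside the pad at (140,235) and the tips are too high. I'll open, go lower and close again.

>>> {"name": "carry_out", "arguments": {
  "hand": [1,1,1,1,1,1,1,1,1],
  "dp": [
    [0,0,0],
    [0,0,0],
    [0,0,0],
    [0,0,0],
    [0,0,0],
    [0,0,0.1],
    [0,0,0.1],
    [0,0,0.1],
    [0,0,0]
  ],
  "roll": [0,0,0,0,0,0,0,0,0]
}}

```text
t: 7.0
position: [0.4877, 0.2658, 0.0177]
tcp_rot: [-180.0, 0.0, 98.1]
contact_force: [-0.5, -0.8, 0.1]
finger_gap: 1.005
grip_force: 0.0
```

```bash
python3 - <<'E'
from h import *
c=cap('side','side3'); a=c['color']
cv2.imwrite('pics/s3.png',cv2.convertScaleAbs(cv2.resize(a[120:190,260:340],None,fx=7,fy=7,interpolation=cv2.INTER_CUBIC),alpha=1.6))
E
```

```text
(no output)
```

View pics/s3.png

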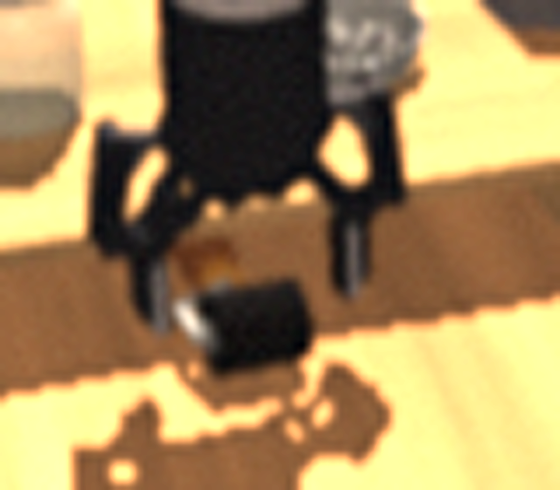

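The left tip is at (160,328), close to the rod at (180,312), and the right tip at (347,292). The gripper is therefore about 4 mm too far right. I'll use depth to check how high and how far forward the tips stand.

```bash
python3 - <<'E'
from h import *
c=load('side3')
for u,v in((282,163),(282,165),(283,166),(309,157),(309,159),(309.5,160.5),(309.5,161.5),(298,160),(298,163),(297,168),(294,168),(302,166)): print(u,v,depth(c,u,v).round(4))
E
```

```text
282 163 [0.4431 0.2479 0.0483]
282 165 [0.4432 0.2507 0.0394]
283 166 [0.4453 0.2448 0.0388]
309 157 [0.5341 0.26   0.0517]
309 159 [0.5343 0.2614 0.0436]
309.5 160.5 [0.5358 0.2611 0.0379]
309.5 161.5 [0.5365 0.2645 0.0323]
298 160 [5.127e-01 3.398e-01 2.000e-04]
298 163 [0.497  0.2588 0.0351]
297 168 [0.4913 0.2487 0.0228]
294 168 [0.4807 0.2449 0.0264]
302 166 [0.5076 0.247  0.029 ]
```

```bash
python3 - <<'E'
from h import *
c=load('side3')
for u in (281,282,283,308,309,310,311):
    print(u,[(v,)+tuple((depth(c,u,v)*1000).round().astype(int)) for v in range(150,170,2)])
for u in (290,294,298): print(u,[(v,)+tuple((depth(c,u,v)*1000).round().astype(int)) for v in range(138,156,2)])
E
```

```text
281 [(150, np.int64(445), np.int64(264), np.int64(86)), (152, np.int64(444), np.int64(266), np.int64(78)), (154, np.int64(441), np.int64(247), np.int64(81)), (156, np.int64(440), np.int64(243), np.int64(77)), (158, np.int64(440), np.int64(244), np.int64(69)), (160, np.int64(441), np.int64(249), np.int64(59)), (162, np.int64(441), np.int64(252), np.int64(50)), (164, np.int64(440), np.int64(253), np.int64(42)), (166, np.int64(262), np.int64(-974), np.int64(745)), (168, np.int64(447), np.int64(300), np.int64(0))]
282 [(150, np.int64(448), np.int64(269), np.int64(83)), (152, np.int64(445), np.int64(249), np.int64(87)), (154, np.int64(445), np.int64(249), np.int64(80)), (156, np.int64(445), np.int64(250), np.int64(72)), (158, np.int64(444), np.int64(248), np.int64(66)), (160, np.int64(443), np.int64(245), np.int64(61)), (162, np.int64(444), np.int64(251), np.int64(50)), (164, np.int64(443), np.int64(249), np.int64(44)), (166, np.int64(442), np.int64(243), np.int64(40)), (168, np.int64(450), np.int64(298), np.int64(1))]
283 [(150, np.int64(448), np.int64(248), np.int64(94)), (152, np.int64
[... 3208 characters left out ...]
.int64(252), np.int64(102)), (148, np.int64(484), np.int64(253), np.int64(94)), (150, np.int64(495), np.int64(312), np.int64(56)), (152, np.int64(495), np.int64(315), np.int64(46)), (154, np.int64(507), np.int64(384), np.int64(1))]
298 [(138, np.int64(499), np.int64(256), np.int64(126)), (140, np.int64(498), np.int64(252), np.int64(121)), (142, np.int64(498), np.int64(255), np.int64(113)), (144, np.int64(498), np.int64(256), np.int64(105)), (146, np.int64(497), np.int64(251), np.int64(101)), (148, np.int64(497), np.int64(252), np.int64(93)), (150, np.int64(509), np.int64(317), np.int64(51)), (152, np.int64(509), np.int64(317), np.int64(44)), (154, np.int64(522), np.int64(384), np.int64(-1))]
```

The fingers, body and tips all measure about 20 mm higher than the stated tool frame predicts: open tips at about 0.033 and body underside at about 0.095. The camera agrees with the known roll height, so I'll go by what I see. I'll go down 17 mm more, watching the force, and shift 3.5 mm towards the rod.

>>> {"name": "carry_out", "arguments": {
  "hand": [1,1,1,1,1,1,1],
  "dp": [
    [0,-0.12,0],
    [0,0,0.12],
    [0,0,0.12],
    [0,0,0.12],
    [0,0,0.11],
    [0,0,0.1],
    [0,0,0]
  ],
  "roll": [0,0,0,0,0,0,0]
}}

```text
t: 7.92
position: [0.4842, 0.2653, 0.0006]
tcp_rot: [-180.0, 0.0, 98.1]
contact_force: [0.6, 0.6, -0.8]
finger_gap: 1.004
grip_force: 0.0
```

>>> {"name": "carry_out", "arguments": {
  "hand": [0.5,0.5,0.5,0.5,0.5,0.5,0.5],
  "dp": [
    [0,0,0],
    [0,0,0],
    [0,0,0],
    [0,0,0],
    [0,0,0],
    [0,0,0],
    [0,0,0]
  ],
  "roll": [0,0,0,0,0,0,0],
  "newtons": 50
}}

```text
t: 8.8
position: [0.4853, 0.2657, 0.0016]
tcp_rot: [179.9, -0.0, 98.1]
contact_force: [3.1, 0.8, 4.8]
finger_gap: 0.601
grip_force: 53.1
```

The gap of 0.60 (about 51–53 mm) confirms roll and rod are both in the grip. I'll draw it out 200 mm, raised 2.5 mm.

>>> {"name": "carry_out", "arguments": {
  "hand": [0.5,0.5,0.5,0.5,0.5,0.5,0.5,0.5,0.5,0.5,0.5,0.5,0.5,0.5,0.5,0.5,0.5,0.5],
  "dp": [
    [0,0,-0.08],
    [-0.2,0,0],
    [-0.4,0,0],
    [-0.4,0,0],
    [-0.4,0,0],
    [-0.4,0,0],
    [-0.4,0,0],
    [-0.5,0,0],
    [-0.5,0,0],
    [-0.5,0,0],
    [-0.5,0,0],
    [-0.5,0,0],
    [-0.5,0,0],
    [-0.5,0,0],
    [-0.5,0,0],
    [-0.3,0,0],
    [-0.17,0,0],
    [0,0,0]
  ],
  "roll": [0,0,0,0,0,0,0,0,0,0,0,0,0,0,0,0,0,0]
}}

```text
t: 11.05
position: [0.5128, 0.0671, 0.0034]
tcp_rot: [180.0, 0.0, 98.1]
contact_force: [-0.6, -0.1, -2.0]
finger_gap: 0.593
grip_force: 52.2
```

```bash
python3 - <<'E'
from h import *
c=cap('side','side4'); a=c['color']
cv2.imwrite('pics/s4.png',cv2.convertScaleAbs(cv2.resize(a[100:240,220:380],None,fx=4,fy=4,interpolation=cv2.INTER_CUBIC),alpha=1.5))
print(status.observe()['contact_force'])
E
```

```text
[ 0.50596037 -0.77673769 -1.4103173 ]
```

View pics/s4.png

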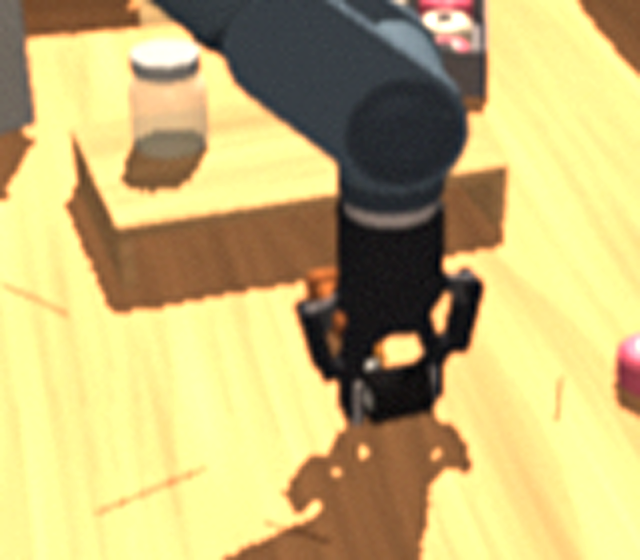

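The roller is clear of the shelf, with the roll at (395,390) and the handle behind it. Now I'll lay it down and open, slide back along the handle and take it there lightly.

>>> {"name": "carry_out", "arguments": {
  "hand": [0.5,0.5,1,1,1,1,1,1,1,1,1,1],
  "dp": [
    [0,0,0.06],
    [0,0,0],
    [0,0,0],
    [0,0,0],
    [0,0,0],
    [0,0,0],
    [0,0,0],
    [0.4,0.1,-0.21],
    [0.7,0.05,-0.2],
    [0.7,0,0],
    [0.6,0,0],
    [0,0,0]
  ],
  "roll": [0,0,0,0,0,0,0,0,0,0,0,0]
}}

```text
t: 12.6
position: [0.5067, 0.1405, 0.014]
tcp_rot: [180.0, 0.0, 98.3]
contact_force: [0.0, -0.1, 0.0]
finger_gap: 0.996
grip_force: 0.0
```

>>> {"name": "carry_out", "arguments": {
  "hand": [0.1,0.1,0.1,0.1,0.1,0.1,0.1,0.1,0.1,0.1],
  "dp": [
    [0,0,0],
    [0,0,0],
    [0,0,0],
    [0,0,0],
    [0,0,0],
    [0,0,0],
    [0,0,0],
    [0,0,0],
    [0,0,0],
    [0,0,0]
  ],
  "roll": [0,0,0,0,0,0,0,0,0,0],
  "newtons": 20
}}

```text
t: 13.85
position: [0.5071, 0.1393, 0.014]
tcp_rot: [180.0, 0.0, 98.1]
contact_force: [-0.3, -2.2, 1.3]
finger_gap: 0.277
grip_force: 24.0
```

Gap is 23.5 mm, so the handle is held. Next I'll lift with the light grip to see whether the head sags, because I want the butt higher than the roll.

>>> {"name": "carry_out", "arguments": {
  "hand": [0.1,0.1,0.1,0.1,0.1,0.1],
  "dp": [
    [0,0,-0.15],
    [0,0,-0.15],
    [0,0,-0.15],
    [0,0,-0.15],
    [0,0,0],
    [0,0,0]
  ],
  "roll": [0,0,0,0,0,0]
}}

```text
t: 14.6
position: [0.5069, 0.1393, 0.0318]
tcp_rot: [-180.0, -0.0, 98.1]
contact_force: [-0.2, -0.2, -2.6]
finger_gap: 0.279
grip_force: 23.6
```

```bash
python3 - <<'E'
from h import *
c=cap('side','side5'); a=c['color']; o=status.observe()
print(o['contact_force'],o['ft_torque'],o['position'])
cv2.imwrite('pics/s5.png',cv2.convertScaleAbs(cv2.resize(a[130:230,260:380],None,fx=6,fy=6,interpolation=cv2.INTER_CUBIC),alpha=1.5))
E
```

```text
[ 0.72700309  0.69416671 -2.64702215] [ 0.00525695 -0.05725242 -0.01821805] [0.50682316 0.13925446 0.03174043]
```

View pics/s5.png

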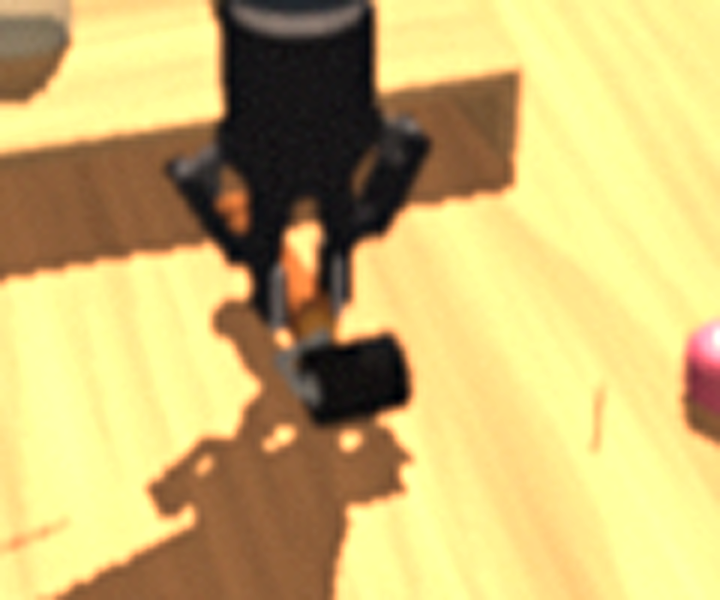

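The full weight, 2.6 N, is on the gripper. The roll is at (360,375), and the orange at (232,210) may be the raised butt. I'll get the tilt from depth.

```bash
python3 - <<'E'
from h import *
c=load('side5')
f=lambda x,y:(depth(c,260+x//6,130+y//6)*1000).round()
for x,y in((330,360),(360,345),(380,360),(360,375),(360,400),(360,412),(300,260),(298,275),(312,310),(318,322),(302,240),(305,215),(232,210),(235,205),(240,215)): print(x,y,f(x,y))
for y in (410,415,420): print(at_z(c,260+360/6,130+y/6,.0))
E
```

```text
330 360 [506.  58.  56.]
360 345 [523.  69.  57.]
380 360 [530.  59.  51.]
360 375 [518.  48.  54.]
360 400 [518.  46.  41.]
360 412 [518.  49.  32.]
300 260 [534. 248.  -2.]
298 275 [509. 152.  51.]
312 310 [511. 119.  48.]
318 322 [514. 116.  43.]
302 240 [538. 264.   0.]
305 215 [544. 293.   2.]
232 210 [488. 214.  54.]
235 205 [492. 217.  55.]
240 215 [496. 219.  50.]
[0.5295376  0.09352576 0.        ]
[0.52846256 0.08920382 0.        ]
[0.52739349 0.08490586 0.        ]
```

The roller hangs level (axle at 38 mm, handle top at 51 mm), so it doesn't sag. To get the butt clear of the strip while rolling, I'll pitch the roller slightly in the light grip by resting the butt on the shelf's front edge and lowering about 10 mm. First I'll move over there.

>>> {"name": "carry_out", "arguments": {
  "hand": [0.1,0.1,0.1,0.1,0.1,0.1,0.1,0.1,0.1,0.1,0.1,0.1],
  "dp": [
    [0,0,-0.55],
    [0,0,-0.6],
    [0,0,-0.52],
    [0.5,0,0],
    [0.6,0,0],
    [0.6,0,0],
    [0.6,0,0],
    [0.6,0,0],
    [0.27,0,0],
    [0,0,0.15],
    [0,0,0.1],
    [0,0,0]
  ],
  "roll": [0,0,0,0,0,0,0,0,0,0,0,0]
}}

```text
t: 16.15
position: [0.4933, 0.2328, 0.0739]
tcp_rot: [-179.9, 0.0, 98.1]
contact_force: [0.5, -0.6, -2.3]
finger_gap: 0.273
grip_force: 23.6
```

>>> {"name": "carry_out", "arguments": {
  "hand": [0.1,0.1,0.1],
  "dp": [
    [0,0,0.1],
    [0,0,0.1],
    [0,0,0]
  ],
  "roll": [0,0,0]
}}

```text
t: 16.52
position: [0.494, 0.2332, 0.0687]
tcp_rot: [180.0, 0.0, 98.1]
contact_force: [1.0, -1.2, -0.1]
finger_gap: 0.278
grip_force: 23.9
```

>>> {"name": "carry_out", "arguments": {
  "hand": [0.1,0.1,0.1,0.1,0.1],
  "dp": [
    [0,0,0.08],
    [0,0,0.08],
    [0,0,0.08],
    [0,0,0.08],
    [0,0,0]
  ],
  "roll": [0,0,0,0,0]
}}

```text
t: 17.15
position: [0.4935, 0.2334, 0.0586]
tcp_rot: [-180.0, -0.0, 98.1]
contact_force: [1.6, -1.2, 0.4]
finger_gap: 0.274
grip_force: 24.1
```

The roller pitched about 7° with only 3 N. I'll clamp at 120 N, lift, and turn towards the strip heading.

>>> {"name": "carry_out", "arguments": {
  "hand": [0.1,0.1,0.1,0.1,0.1,0.1,0.1,0.1,0.1,0.1,0.1,0.1,0.1,0.1,0.1,0.1,0.1,0.1,0.1,0.1],
  "dp": [
    [0,0,0],
    [0,0,0],
    [0,0,0],
    [0,0,-0.5],
    [0,0,-0.5],
    [0,0,-0.5],
    [0,0,-0.5],
    [0,0,0],
    [0,0,0],
    [0,0,0],
    [0,0,0],
    [0,0,0],
    [0,0,0],
    [0,0,0],
    [0,0,0],
    [0,0,0],
    [0,0,0],
    [0,0,0],
    [0,0,0],
    [0,0,0]
  ],
  "roll": [0,0,0,0,0,0,-0.97,-0.97,-0.97,-0.97,-0.97,-0.97,-0.97,-0.97,-0.97,-0.97,-0.97,-0.97,-0.97,-0.97],
  "newtons": 120
}}

```text
t: 19.65
position: [0.4937, 0.2335, 0.1199]
tcp_rot: [180.0, 0.0, 160.5]
contact_force: [0.4, 0.7, -2.4]
finger_gap: 0.251
grip_force: 119.5
```

>>> {"name": "carry_out", "arguments": {
  "hand": [0.1,0.1,0.1,0.1,0.1,0.1,0.1,0.1,0.1,0.1,0.1,0.1,0.1,0.1,0.1,0.1,0.1,0.1,0.1,0.1],
  "dp": [
    [0,0,0],
    [0,0,0],
    [0,0,0],
    [0,0,0],
    [0,0,0],
    [0,0,0],
    [0,0,0],
    [0.2,-0.6,0],
    [0.2,-0.9,0],
    [0.2,-0.9,0],
    [0.2,-0.9,0],
    [0.2,-0.9,0],
    [0.2,-0.9,0],
    [0.2,-0.9,0],
    [0.2,-0.9,0],
    [0.2,-0.9,0],
    [0.2,-0.9,0],
    [0.2,-0.9,0],
    [0.2,-0.9,0],
    [0,-0.6,0]
  ],
  "roll": [-0.97,-0.97,-0.97,-0.97,-0.97,-0.97,-0.9,0,0,0,0,0,0,0,0,0,0,0,0,0]
}}

```text
t: 22.15
position: [0.487, -0.1089, 0.1193]
tcp_rot: [-180.0, 0.0, -169.0]
contact_force: [-0.3, 0.3, -1.9]
finger_gap: 0.255
grip_force: 119.4
```

>>> {"name": "carry_out", "arguments": {
  "hand": [0.1,0.1,0.1,0.1,0.1,0.1,0.1,0.1,0.1],
  "dp": [
    [0.05,-0.8,0],
    [0.05,-0.8,0],
    [0.05,-0.8,0],
    [0.05,-0.8,0],
    [0.05,-0.8,0],
    [0,0,0.7],
    [0,0,0.7],
    [0,0,0.7],
    [0,0,0]
  ],
  "roll": [0,0,0,0,0,0,0,0,0]
}}

```text
t: 23.28
position: [0.5022, -0.2261, 0.0541]
tcp_rot: [179.8, -0.2, -168.8]
contact_force: [0.0, -0.8, -2.7]
finger_gap: 0.251
grip_force: 119.5
```

```bash
python3 - <<'E'
from h import *
c=cap('side','side6'); a=c['color']; b=cap('top','top6')['color']
x=cv2.resize(a[190:310,280:400],None,fx=4,fy=4,interpolation=cv2.INTER_CUBIC)
y=cv2.resize(b[150:250,360:430],None,fx=4.8,fy=4.8,interpolation=cv2.INTER_CUBIC)
cv2.imwrite('pics/s6.png',cv2.convertScaleAbs(np.hstack([x,y]),alpha=1.4)); print(status.observe()['position'],status.observe()['tcp_rot'])
E
```

```text
[ 0.50377172 -0.22703066  0.05635464] [-1.79977259e+02  2.01877465e-02 -1.68825007e+02]
```

View pics/s6.png

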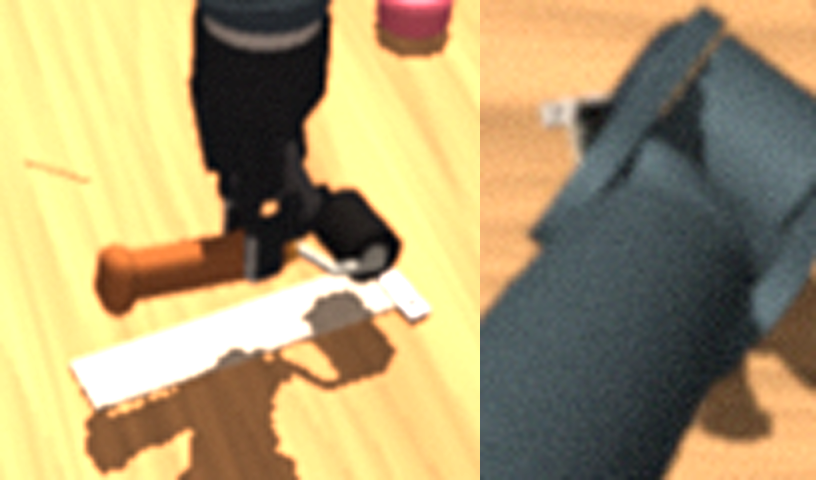

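The side view shows the roller pitched butt-high, with the butt at (115,280), the roll at (350,230) and the rod end at (372,258). It sits above the strip near the bar at (405,295). I'll fit the roll's position from depth.

```bash
cat > fit.py <<'E'
from h import *
from scipy.optimize import least_squares
def fit(tag,x0,x1,y0,y1,s0):
    c=load(tag); C0=np.array([.4904,-.2309,0]); th=np.radians(11.25)
    u=np.array([np.cos(th),np.sin(th),0]); w=np.array([-u[1],u[0],0])
    P=[]
    for v in range(y0,y1):
        for U in range(x0,x1):
            if c['z_map'][v,U]>0 and c['color'][v,U].max()<45:
                p=depth(c,U,v); P.append([(p-C0)@u,(p-C0)@w,p[2]])
    P=np.array(P); P=P[(abs(P[:,0]-s0)<.04)&(abs(P[:,1])<.06)]
    r=least_squares(lambda q:np.hypot(P[:,0]-q[0],P[:,2]-q[1])-.02,[s0,.04],loss='soft_l1',f_scale=.002)
    g=abs(r.fun)<.006
    print(len(P),'axle s,z',r.x.round(4),'w pct',np.percentile(P[g,1],[1,3,10,50,90,97,99]).round(4))
    t=(status.observe()['position']-C0); print('tcp s,w',(t@u).round(4),(t@w).round(4),t[2])
E
python3 - <<'E'
from fit import *
fit('side6',356,382,235,262,.09)
c=load('side6'); C0=np.array([.4904,-.2309,0]);th=np.radians(11.25);u=np.array([np.cos(th),np.sin(th),0]);w=np.array([-u[1],u[0],0])
for x,y in((372,258),(368,262),(376,256),(320,250),(340,262),(120,265),(118,300),(180,250),(230,240)):
    p=depth(c,280+x//4,190+y//4)-C0; print(x,y,(p@u).round(4),(p@w).round(4),p[2].round(4))
E
```

```text
225 axle s,z [0.0833 0.0479] w pct [-0.022  -0.0215 -0.0202 -0.006   0.0122  0.0169  0.0178]
tcp s,w 0.0139 0.0012 0.05635463915406823
372 258 0.0828 -0.0223 0.0513
368 262 0.0765 -0.0277 0.0548
376 256 0.0865 -0.021 0.0489
320 250 0.0906 0.0479 -0.0008
340 262 0.0627 -0.0193 0.0533
120 265 -0.072 -0.0058 0.0896
118 300 -0.0775 -0.012 0.0702
180 250 -0.0314 0.0018 0.0804
230 240 -0.0009 0.0014 0.0755
```

The axle is at s = 83 mm (the butt is at 100 mm, and contact with the bar would be at about 91 mm). The roll is centred within about 1 mm and square. I'll lower to just above the strip, then feel for it.

>>> {"name": "carry_out", "arguments": {
  "hand": [0.1,0.1,0.1,0.1,0.1,0.1],
  "dp": [
    [-0.17,-0.03,0],
    [0,0,0.3],
    [0,0,0.25],
    [0,0,0.15],
    [0,0,0],
    [0,0,0]
  ],
  "roll": [0,0,0,0,0,0]
}}

```text
t: 24.12
position: [0.5087, -0.2264, 0.035]
tcp_rot: [-180.0, 0.0, -168.8]
contact_force: [0.9, 0.4, -3.2]
finger_gap: 0.251
grip_force: 119.5
```

>>> {"name": "carry_out", "arguments": {
  "hand": [0.1,0.1,0.1,0.1],
  "dp": [
    [0,0,0.05],
    [0,0,0.05],
    [0,0,0],
    [0,0,0]
  ],
  "roll": [0,0,0,0]
}}

```text
t: 24.62
position: [0.5086, -0.2263, 0.0319]
tcp_rot: [-180.0, 0.0, -168.8]
contact_force: [0.7, 1.1, -1.9]
finger_gap: 0.25
grip_force: 119.5
```

>>> {"name": "carry_out", "arguments": {
  "hand": [0.1,0.1,0.1,0.1],
  "dp": [
    [0,0,0.04],
    [0,0,0.04],
    [0,0,0],
    [0,0,0]
  ],
  "roll": [0,0,0,0]
}}

```text
t: 25.12
position: [0.5086, -0.2263, 0.0295]
tcp_rot: [180.0, -0.0, -168.8]
contact_force: [-0.3, -0.6, -2.0]
finger_gap: 0.251
grip_force: 119.5
```

>>> {"name": "carry_out", "arguments": {
  "hand": [0.1,0.1,0.1,0.1],
  "dp": [
    [0,0,0.04],
    [0,0,0.04],
    [0,0,0],
    [0,0,0]
  ],
  "roll": [0,0,0,0]
}}

```text
t: 25.62
position: [0.509, -0.2264, 0.0275]
tcp_rot: [-180.0, 0.0, -168.8]
contact_force: [-0.2, 1.9, 1.9]
finger_gap: 0.25
grip_force: 119.9
```

>>> {"name": "carry_out", "arguments": {
  "hand": [0.1,0.1,0.1],
  "dp": [
    [-0.07,0,0],
    [0,0,0],
    [0,0,0]
  ],
  "roll": [0,0,0]
}}

```text
t: 26.0
position: [0.511, -0.226, 0.0274]
tcp_rot: [-180.0, 0.0, -168.8]
contact_force: [-0.1, 2.0, 3.4]
finger_gap: 0.251
grip_force: 120.0
```

>>> {"name": "carry_out", "arguments": {
  "hand": [0.1,0.1,0.1,0.1],
  "dp": [
    [0,0,0.025],
    [0,0,0.025],
    [0,0,0],
    [0,0,0]
  ],
  "roll": [0,0,0,0]
}}

```text
t: 26.5
position: [0.5116, -0.226, 0.0267]
tcp_rot: [-180.0, 0.1, -168.8]
contact_force: [-0.8, 3.7, 8.2]
finger_gap: 0.252
grip_force: 120.9
```

The force is 10.7 N on the roll, which sits at the butt end. Rolling starts.

>>> {"name": "carry_out", "arguments": {
  "hand": [0.1,0.1,0.1,0.1,0.1,0.1,0.1,0.1],
  "dp": [
    [0.08,0,0],
    [0.12,0,0],
    [0.15,0,0],
    [0.15,0,0],
    [0.15,0,0],
    [0.15,0,0],
    [0.15,0,0],
    [0.15,0,0]
  ],
  "roll": [0,0,0,0,0,0,0,0]
}}

```text
t: 27.5
position: [0.4791, -0.2325, 0.0267]
tcp_rot: [-180.0, 0.1, -168.8]
contact_force: [0.1, 4.6, 9.2]
finger_gap: 0.251
grip_force: 120.8
```

>>> {"name": "carry_out", "arguments": {
  "hand": [0.1,0.1,0.1,0.1,0.1,0.1,0.1,0.1,0.1,0.1],
  "dp": [
    [0.15,0,-0.01],
    [0.15,0,0],
    [0.15,0,0],
    [0.15,0,0],
    [0.15,0,0],
    [0.15,0,0],
    [0.15,0,0],
    [0.15,0,0],
    [0.15,0,0],
    [0.15,0,0]
  ],
  "roll": [0,0,0,0,0,0,0,0,0,0]
}}

```text
t: 28.75
position: [0.4348, -0.2413, 0.0267]
tcp_rot: [-180.0, 0.1, -168.8]
contact_force: [0.2, 4.5, 8.4]
finger_gap: 0.246
grip_force: 120.8
```

>>> {"name": "carry_out", "arguments": {
  "hand": [0.1,0.1,0.1,0.1,0.1,0.1,0.1,0.1,0.1,0.1,0.1,0.1],
  "dp": [
    [0.15,0,0],
    [0.15,0,0],
    [0.15,0,0],
    [0.15,0,0],
    [0.15,0,0],
    [0.15,0,0],
    [0.15,0,0],
    [0.15,0,0],
    [0.15,0,0],
    [0.15,0,0],
    [0.15,0,0],
    [0.15,0,0]
  ],
  "roll": [0,0,0,0,0,0,0,0,0,0,0,0]
}}

```text
t: 30.25
position: [0.3817, -0.2518, 0.0267]
tcp_rot: [-180.0, 0.1, -168.8]
contact_force: [0.6, 2.9, 7.7]
finger_gap: 0.249
grip_force: 120.8
```

>>> {"name": "carry_out", "arguments": {
  "hand": [0.1,0.1,0.1,0.1,0.1,0.1,0.1,0.1,0.1,0.1,0.1,0.1],
  "dp": [
    [0.15,0,0],
    [0.15,0,0],
    [0.15,0,0],
    [0.15,0,0],
    [0.15,0,0],
    [0.15,0,0],
    [0.15,0,0],
    [0.15,0,0],
    [0.15,0,0],
    [0.15,0,0],
    [0.15,0,0],
    [0.15,0,0]
  ],
  "roll": [0,0,0,0,0,0,0,0,0,0,0,0]
}}

```text
t: 31.75
position: [0.3286, -0.2624, 0.0267]
tcp_rot: [-180.0, 0.1, -168.8]
contact_force: [-0.8, 4.2, 8.5]
finger_gap: 0.252
grip_force: 120.8
```

>>> {"name": "carry_out", "arguments": {
  "hand": [0.1,0.1],
  "dp": [
    [0.1,0,0],
    [0.1,0,0]
  ],
  "roll": [0,0]
}}

```text
t: 32.0
position: [0.3224, -0.2636, 0.0265]
tcp_rot: [-180.0, 0.0, -168.8]
contact_force: [-1.8, 0.8, 6.3]
finger_gap: 0.253
grip_force: 120.7
```

The force changed as the roll reached the free end (axle at s = -102 mm), so the whole strip is rolled. I'll lift off and carry the roller to open bench on the robot's left of the strip.

>>> {"name": "carry_out", "arguments": {
  "hand": [0.1,0.1,0.1,0.1,0.1,0.1,0.1,0.1,0.1,0.1,0.1,0.1,0.1,0.1,0.1,0.1,0.1],
  "dp": [
    [0,0,-0.3],
    [0,0,-0.5],
    [0,0,-0.6],
    [0,0,-0.6],
    [-0.6,0.75,0],
    [-0.6,0.75,0],
    [-0.6,0.75,0],
    [-0.6,0.75,0],
    [-0.6,0.75,0],
    [-0.6,0.75,0],
    [-0.6,0.75,0],
    [-0.6,0.75,0],
    [0,0,0],
    [0,0,0.6],
    [0,0,0.6],
    [0,0,0.5],
    [0,0,0]
  ],
  "roll": [0,0,0,0,0,0,0,0,0,0,0,0,0,0,0,0,0]
}}

```text
t: 34.12
position: [0.4276, -0.0586, 0.034]
tcp_rot: [179.9, -0.1, -168.8]
contact_force: [-0.2, -0.1, -2.3]
finger_gap: 0.252
grip_force: 119.4
```

>>> {"name": "carry_out", "arguments": {
  "hand": [0.1,0.1,0.1,0.1,0.1,0.1,0.1,0.1,0.1,0.1],
  "dp": [
    [0,0,0],
    [0,0,0],
    [0,0,0.1],
    [0,0,0.1],
    [0,0,0.1],
    [0,0,0.1],
    [0,0,0.1],
    [0,0,0.08],
    [0,0,0],
    [0,0,0]
  ],
  "roll": [0,0,0,0,0,0,0,0,0,0],
  "newtons": 20
}}

```text
t: 35.38
position: [0.4313, -0.059, 0.0194]
tcp_rot: [-179.9, 0.3, -168.8]
contact_force: [-1.4, 3.1, 10.4]
finger_gap: 0.253
grip_force: 121.4
```

>>> {"name": "carry_out", "arguments": {
  "hand": [0.26,0.26,0.27,0.27,0.28,0.28],
  "dp": [
    [0,0,0],
    [0,0,0],
    [0,0,0],
    [0,0,0],
    [0,0,0],
    [0,0,0]
  ],
  "roll": [0,0,0,0,0,0],
  "newtons": 20
}}

```text
t: 36.12
position: [0.4277, -0.0583, 0.0168]
tcp_rot: [179.9, -0.1, -168.8]
contact_force: [0.4, -0.5, -1.4]
finger_gap: 0.278
grip_force: 3.5
```

>>> {"name": "carry_out", "arguments": {
  "hand": [0.28,0.28,0.28,0.32,0.4,0.5,0.7,1,1,1,1,1],
  "dp": [
    [0,0,0.05],
    [0,0,0.04],
    [0,0,0],
    [0,0,0],
    [0,0,0],
    [0,0,0],
    [0,0,0],
    [0,0,0],
    [0,0,0],
    [0,0,-0.5],
    [0,0,-0.9],
    [0,0,-0.9]
  ],
  "roll": [0,0,0,0,0,0,0,0,0,0,0,0]
}}

```text
t: 37.62
position: [0.4288, -0.0587, 0.0855]
tcp_rot: [-180.0, 0.0, -168.8]
contact_force: [-0.1, -0.5, 0.1]
finger_gap: 1.004
grip_force: 0.0
```

>>> {"name": "carry_out", "arguments": {
  "hand": [1,1,1,1],
  "dp": [
    [0,0,-0.9],
    [0,0,-0.9],
    [0,0,0],
    [0,0,0]
  ],
  "roll": [0,0,0,0]
}}

```text
t: 38.12
position: [0.4282, -0.0584, 0.1373]
tcp_rot: [180.0, -0.0, -168.8]
contact_force: [-0.7, -0.4, 0.4]
finger_gap: 1.0
grip_force: 0.0
```

```bash
python3 - <<'E'
from h import *
c=cap('side','side7'); cv2.imwrite('pics/s7.png',c['color']); print(status.observe()['contact_force'],status.observe()['position'])
E
```

```text
[ 0.17390817  0.9665685  -0.91684988] [ 0.42790113 -0.05833004  0.13685198]
```

View pics/s7.png

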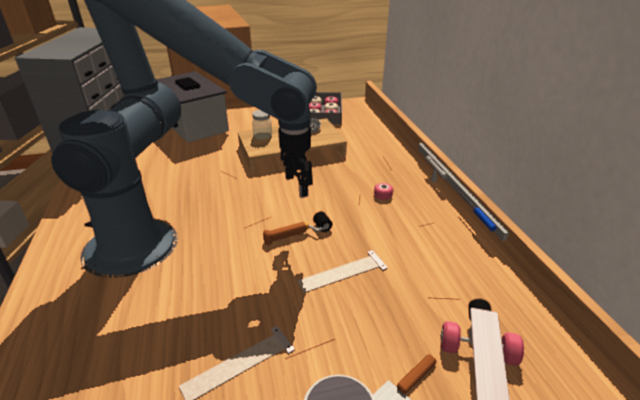

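The roller lies on the bench, with the butt at (268,238) and the roll at (321,222), well clear of the strip at (343,272). The jar, dish and wheel (383,192) look unmoved, and the gripper is clear of everything. I'm handing the job in.

```bash
python3 -c "
from bench import robot; print(robot.finish_job())"
```

```text
the job is handed in; nothing more can be done
None
```

I drew the roller out by its roll, rolled the strip from the edging to the free end at about 10–12 N (9 N at the very edge), laid it back clear of the strip with the jar, dish and wheel looking unmoved, and handed the job in at about 38 s; no verdict was returned, the first head grip slipped above the rod and was redone, and I rested the handle's butt briefly on the shelf edge to tilt the roller.

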